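# Reject the worn stirrer coupling

## Robot

A 6-joint arm with a two-finger parallel gripper is mounted at the origin on the work surface; the furniture and walls round the work are solid. World frame = base frame: x ahead of the robot, y to its left, z up, the work surface at z = 0. Lengths are in mm, angles in rad, forces in N, time in s.
With the tool pointing down it reaches from about 275 to 1000 mm from the base axis. Payload 8.4 kg.
Tool frame: the origin (TCP) lies midway between the tips of the shut fingers; the grasp point (between the pads) lies grip_depth behind it (grip_depth is the distance from the TCP to the grasp point, in mm); z points along the fingers, y is the line along which they close (so a half turn about z gives the same grasp; the last joint's range is limited). The gripper opens to 85 mm and grips with 20 to 120 N. Pads are 22 mm wide; open, the fingers measure 114 mm over their backs; the gripper's body (76 mm by 85 mm) begins 54 mm behind the grasp point. The pads swing forward as they close: fully open they stand 13 mm farther back than shut.
Start: joints at [1.336, 0.353, 1.633, -0, 1.155, -0.002], TCP at [144.188, 608.143, 231.281] pointing down, gripper open.
Joint ranges: [-2.63, 2.63], [-0.92, 2.1], [0.06, 2.66], [-1.3, 4.44], [0, 2.69], [-3.02, 3.02]. Speed limits (rad/s): [2.22, 2.22, 2.79, 3.14, 3.14, 3.14].

## Interface

Orientations are given as [roll, pitch, yaw] about the fixed x, y, z axes, in that order (R = Rz(yaw) Ry(pitch) Rx(roll)).
In Python, from rig import * gives the robot as it stands.
- The arm moves only by the shell command python3 -m creep 'ROWS' [FORCE]. ROWS is JSON, a list of rows, each an object of numbers: "x", "y", "z": the shift along the tool's x, y, z in mm; "rx", "ry", "rz": the turn, a rotation vector about the tool's x, y, z in rad; "hand": the finger opening in mm, from 0 to 85.4. A call has 1 to 20 rows; each row shifts and turns the commanded pose from where the row before left it, along the tool's axes as they then stand; what a row does not reach is not made up. A row lasts 1/8 s, in which the tool goes at most 62.5 mm and 10.7 degrees, less where a joint would pass 70% of its speed; a pose out of reach is approached as far as the arm can. A call with a gripper value outside its range is refused whole. The fingers move at their own pace and stop on an object; FORCE is the grip in N (left out, the last holds). Time passes only in rows, so rows that do not move let the fingers close. It gives the time, the measured TCP pose, the force, the opening and the grip force at its end, in the units of the state.
- sense(): the state, without advancing time (a new reading comes with each control period).
- grab_frame(name): name is "scene" or "top" or "wrist"; returns the picture (420x560x3 uint8, red, green, blue); there is no depth.
- get_calibration(name): a dict with "K" (3x3 intrinsics, pixels), "R" (3x3) and "t" (3): a world point X has camera coordinates R X + t. Camera axes: x right, y down, z forward; pixel columns grow to the right and rows downward; lengths in mm; the calibration is good to about 2 mm. A picture is of the moment at which its call begins: read the wrist's pose just before it. get_calibration takes no time and is no camera call; for the wrist camera it gives the pose at the moment of the call.
- sign_off(): hands the job in; it is judged then, once.
The state is a dict: "clock": time; "qpos": joint angles; "qvel": joint speeds; "joint_efforts": joint torques, N m; "eef_pos": TCP position; "tcp_rot": TCP orientation; "contact_force": force on the tool from outside, world axes, zero at the start; "wrist_torque": the same for the moment, N m; "opening": opening from 0.0 (shut) to 1.0 (fully open); "grasp_force": force on a finger pad.
Only numpy, scipy, OpenCV 4.12 (cv2) and the standard library are available. Lean on these libraries where they do the work, as an engineer would, in place of code of your own. Each camera call takes 0.05 s, during which the arm holds its last target. There are 200 camera calls.

## Task

Two stirrer couplings stand in the aluminium test block and one of them is worn: grip a coupling's upright tongue from above and rock it about 15 degrees anticlockwise, then about 15 degrees clockwise of straight, to feel its play; a sound one resists and springs back straight when let go, a worn one turns slackly and stays where it is left. Lift the worn one out by its tongue, once it has been rocked both ways in that order, and stand it upright on the floor of the small tray that stands by itself on the worktop to the left of the test block (not the similar one at the back). Leave the sound one seated in the test block.

Things in the scene. Friction and masses are not known exactly. Their poses are not given: they have to be found in the camera images.
- coupling_1_grip (a point): a stirrer coupling in one of the test block's two 14 mm deep seats (3 mm wider than its foot): 40 x 40 x 16 mm steel foot, grey barrel 37 mm across, on top an upright steel tongue 36 long, 10 thick, 28 mm high; 0.24 kg. The two look alike. Point: middle of the tongue, 56 mm above the foot's underside, 14 mm below the tongue's top, on the rocking axis; x along the tongue, y through its thickness, z up
- coupling_2_grip (a point): other stirrer coupling in one of the test block's two 14 mm deep seats (3 mm wider than its foot): 40 x 40 x 16 mm steel foot, grey barrel 37 mm across, on top an upright steel tongue 36 long, 10 thick, 28 mm high; 0.24 kg. The two look alike. Point: middle of the tongue, 56 mm above the foot's underside, 14 mm below the tongue's top, on the rocking axis; x along the tongue, y through its thickness, z up
- coupling_1_tongue (a joint): angle of this coupling's tongue against its foot, rad: 0 straight (start), positive anticlockwise from above, stops at +-0.35. If sound, a spring (1.2 N m per rad) brings it back to 0 when let go, and the foot may turn up to 4 degrees in its seat; if worn, it turns with under 0.02 N m and stays where it is left
- coupling_2_tongue (a joint): angle of this coupling's tongue against its foot, rad: 0 straight (start), positive anticlockwise from above, stops at +-0.35. If sound, a spring (1.2 N m per rad) brings it back to 0 when let go, and the foot may turn up to 4 degrees in its seat; if worn, it turns with under 0.02 N m and stays where it is left
- tray_floor (a point): centre of the inner floor, 3 mm above the worktop, of the small pale pressed-steel tray to the left (+y) of the test block, 94 x 136 mm over its rim and 20 mm high, with a flat floor about 70 x 104 mm; x along its short side, y along its long side, z up. It does not move. A coupling standing on the floor has its tongue's middle 56 mm above this point
Things that resemble listed ones, but are neither listed nor needed, are in the scene too. What is shaped like the part that bears tray_floor but pink is not meant. What is shaped like the part that bears coupling_2_grip but yellow is not meant.

How it is judged (in metres and radians):
On the way, in this order (a step that is already met when the one before it is completed fails the run):
1. the worn coupling's tongue is rocked anticlockwise, at least 7 degrees from straight (value of joint coupling_2_tongue above 0.12 rad), for 0.05 s.
2. then it is rocked clockwise, at least 7 degrees from straight (value of joint coupling_2_tongue below -0.12 rad), for 0.05 s.
At the end, for the whole second after the job is handed in: The worn coupling stands on the tray's floor (its axis within 25 mm of the tray's centre across the short side and 42 mm along the long side, its height within 8 mm, upright within 10 degrees), and the sound one is still seated where it was in the test block (within 12 mm, upright within 8 degrees) (x of coupling_2_grip in the frame of tray_floor between -0.025 and 0.025 m and y of coupling_2_grip in the frame of tray_floor between -0.042 and 0.042 m and z of coupling_2_grip in the frame of tray_floor between 0.05 and 0.064 m and angle between coupling_2_grip's own z axis and vertical below 0.18 rad and distance of coupling_1_grip from where it was at the start of the episode below 0.012 m and angle between coupling_1_grip's own z axis and vertical below 0.15 rad); the robot touches nothing.
It also fails if it takes over 54 s, if anything falls off the work surface, if the arm or the gripper's body presses on something with over 40 N, if the wrist force passes 120 N, or if a joint passes its speed limit or range.

## Working session

There is one attempt and no reset: what is moved stays moved. The work goes in short steps, Python scripts to look and compute and a shell command to move; the robot and the scene stay as the last step left them, time stands still between calls to the robot, and variables do not carry over. Pictures are saved under pics/ and viewed, at most 10 in all, crops included, and the job is handed in when it is done.

```bash
mkdir -p pics; cat > h.py <<'E'
from rig import *
import numpy as np, cv2
def save(n,f,crop=None,s=1):
    im=grab_frame(n)
    cv2.imwrite('pics/%s_full.png'%f,im[:,:,::-1])
    return im
def cal(n):
    c=get_calibration(n); return [np.array(c[k],float) for k in 'KRt']
def ray(c,p):
    K,R,t=c; d=R.T@np.linalg.solve(K,[p[0],p[1],1.]); return -R.T@t,d/np.linalg.norm(d)
def tri(obs):
    A=np.zeros((3,3));b=np.zeros(3)
    for c,p in obs:
        o,d=ray(c,p);M=np.eye(3)-np.outer(d,d);A+=M;b+=M@o
    return np.linalg.solve(A,b)
def onz(c,p,z):
    o,d=ray(c,p); return o+d*(z-o[2])/d[2]
E
python3 - <<'E'
from h import *
s=sense();print({k:np.round(v,3) for k,v in s.items()})
ims=[save(n,n+'0') for n in('scene','top')]
cv2.imwrite('pics/a.png',cv2.resize(ims[0][:,:,::-1],(800,600),interpolation=cv2.INTER_CUBIC))
cv2.imwrite('pics/b.png',cv2.resize(ims[1][:,:,::-1],(800,600),interpolation=cv2.INTER_CUBIC))
print(grip_depth if 'grip_depth' in globals() else [k for k in dir() if k[0]!='_'])
E
```

```text
{'clock': np.float64(0.0), 'qpos': array([ 1.336,  0.354,  1.634,  0.   ,  1.155, -0.002]), 'qvel': array([-0.001,  0.   ,  0.001,  0.   ,  0.   , -0.002]), 'joint_efforts': array([-1.0000e-03, -6.0524e+01, -3.4207e+01, -0.0000e+00,  9.0000e-03,
       -0.0000e+00]), 'eef_pos': array([144.091, 607.68 , 230.561]), 'tcp_rot': array([-3.14 , -0.   ,  2.909]), 'contact_force': array([ 0.552, -0.333, -1.122]), 'wrist_torque': array([ 0.006, -0.063,  0.005]), 'grasp_force': np.float64(0.0), 'opening': np.float64(0.998)}
18.700000000000003
```

View pics/a.png

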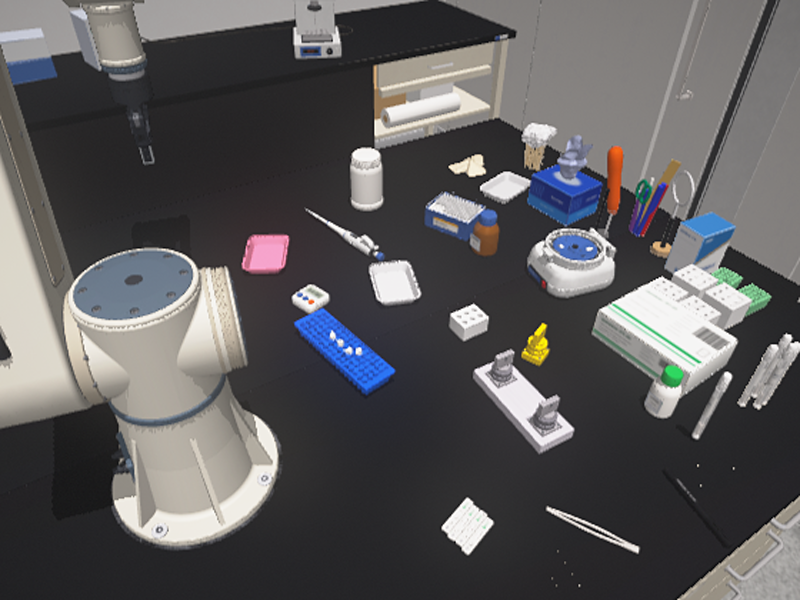

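View pics/b.png

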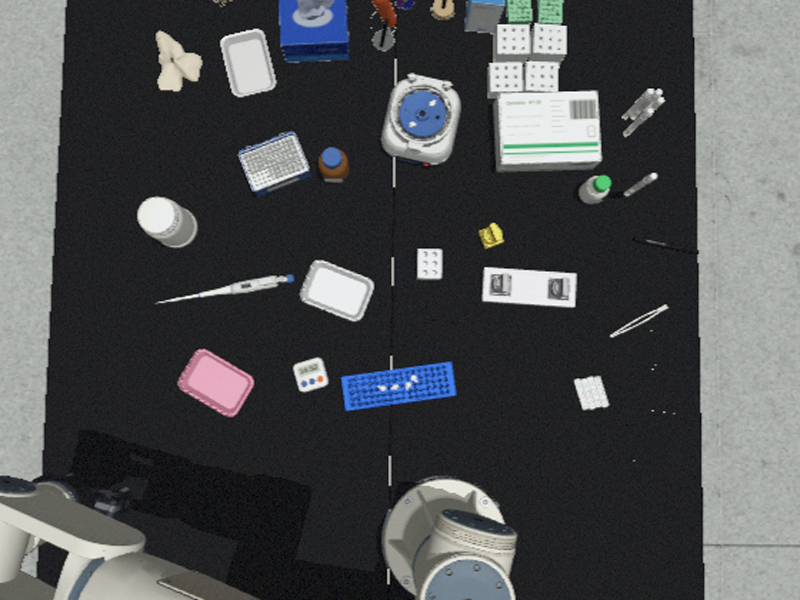

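Scene view (800x600 scale): couplings at (502,367) and (546,415) in the pale block. The yellow look-alike is at (537,345). There are three trays: white left of the block at (395,282), white at the back (505,187) and pink (265,253). In the top view the block holds couplings at (500,284) and (559,288), and the trays are at (338,290), back (248,62) and pink (216,382). My choice is the two grey couplings and the white tray at top (338,290). Next, a close crop to check.

```bash
python3 - <<'E'
import cv2,numpy as np
a=cv2.imread('pics/scene0_full.png');b=cv2.imread('pics/top0_full.png')
# scene crop x 325-405,y 240-320 ; top crop x 330-410,y180-220
A=cv2.resize(a[238:318,325:405],(400,400),interpolation=cv2.INTER_CUBIC)
B=cv2.resize(b[180:220,330:410],(800,400)[:2],interpolation=cv2.INTER_CUBIC)[:200*2]
C=np.zeros((600,800,3),np.uint8)
C[:400,:400]=A
C[:400,400:]=cv2.resize(b[172:252-0,205:285],(400,400),interpolation=cv2.INTER_CUBIC)
B=cv2.resize(b[185:217,333:409+4],(500,200),interpolation=cv2.INTER_CUBIC)
C[400:,:500]=B
C[400:,500:]=cv2.resize(a[176:216,250:310],(300,200),interpolation=cv2.INTER_CUBIC)
cv2.imwrite('pics/c.png',C)
E
```

```text
(no output)
```

View pics/c.png

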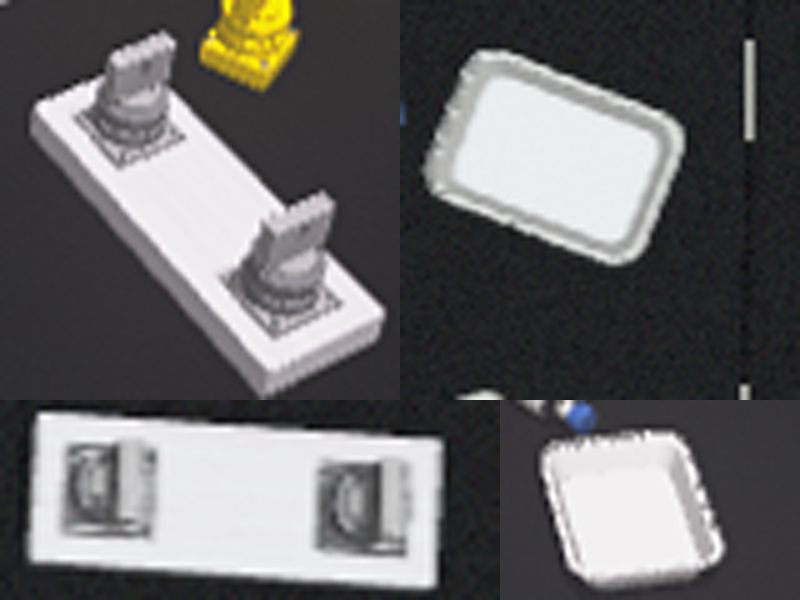

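Crop: both couplings are grey, seated at scene-crop (140,48) and (297,212) (tongue tops), with tongues roughly across the block. The white tray is rectangular, floor centre at top-crop (557,158) and scene-crop (628,515).

```bash
python3 - <<'E'
from h import *
s=cal('scene');t=cal('top')
for n,a,b in [('L',(353,247.6),(355.2,196.7)),('R',(384.4,280.4),(396.2,201)),('tray',(275.6,199),(236.4,203.6))]:
    print(n,tri([(s,a),(t,b)]).round(1))
for p in [(475,52),(685,130),(630,265),(430,190)]:
    print('rim',onz(t,(205+(p[0]-400)/5,172+p[1]/5),20).round(1))
print('floor',onz(t,(236.4,203.6),3).round(1))
# tongue direction: scene image top edge ends at z~84
for q in [((113,62),(172,38)),((268,225),(328,200))]:
    P=[onz(s,(325+u/5,238+v/5),84) for u,v in q];d=P[1]-P[0];print('tongue',np.array(P).round(1).tolist(),np.degrees(np.arctan2(d[1],d[0])))
w=cal('wrist'); print(w)
print('wrist cam in world',(-w[1].T@w[2]).round(1), sense()['eef_pos'])
E
```

```text
L [ 518.2 -113.7   77.9]
R [ 509.5 -231.7   77.3]
tray [501.9 224.3   7.8]
rim [562.6 272.9  20. ]
rim [518.4 148.9  20. ]
rim [438.7 179.7  20. ]
rim [480.9 297.3  20. ]
floor [502.4 224.6   3. ]
tongue [[493.8, -117.4, 84.0], [529.3, -119.9, 84.0]] -4.113490371843507
tongue [[487.7, -233.9, 84.0], [521.2, -237.4, 84.0]] -6.103316927538115
[array([[342.364458  ,   0.        , 284.85948779],
       [  0.        , 342.364458  , 211.22336896],
       [  0.        ,   0.        ,   1.        ]]), array([[ 2.30390511e-01,  9.73097880e-01, -8.53838619e-04],
       [ 9.34068870e-01, -2.20903828e-01,  2.80565224e-01],
       [ 2.72828808e-01, -6.54371093e-02, -9.59834583e-01]]), array([-623.85235751,  -36.22046457,  377.70934813])]
wrist cam in world [ 74.5 623.8 372.2] [144.07579273 607.72019706 230.623469  ]
```

```bash
python3 -m creep '[{"x":-36,"y":-44.7,"hand":60},{"x":-36,"y":-44.7},{"x":-36,"y":-44.7},{"x":-36,"y":-44.7},{"x":-36,"y":-44.7},{"x":-36,"y":-44.7},{"x":-36,"y":-44.7},{"x":-36,"y":-44.7},{"x":-36,"y":-44.7},{"x":-36,"y":-44.7},{"x":-36,"y":-44.7},{"x":-36,"y":-44.7},{"x":-36,"y":-44.7},{"x":-36,"y":-44.7},{"x":-36,"y":-44.7,"rz":-0.145},{}]' 60
python3 - <<'E'
from h import *
np.set_printoptions(suppress=True)
s=sense();w=cal('wrist');im=save('wrist','w1');np.savez('w1.npz',K=w[0],R=w[1],t=w[2])
print(s['eef_pos'],s['tcp_rot'],s['clock'])
for P in [(518,-114,78),(509,-232,78)]:
    q=w[0]@(w[1]@np.array(P)+w[2]);print(q[:2]/q[2])
cv2.imwrite('pics/d.png',cv2.resize(im[:,:,::-1],(800,600),interpolation=cv2.INTER_CUBIC))
E
```

```text
[144.07579273 607.72019706 230.623469  ] [-3.14031286  0.00000263  2.90881121] 0.1
[-181.73905729  586.23550515]
[-263.95716531  595.14635255]schema error: expected keys x, y, z, rx, ry, rz, hand
```

View pics/d.png

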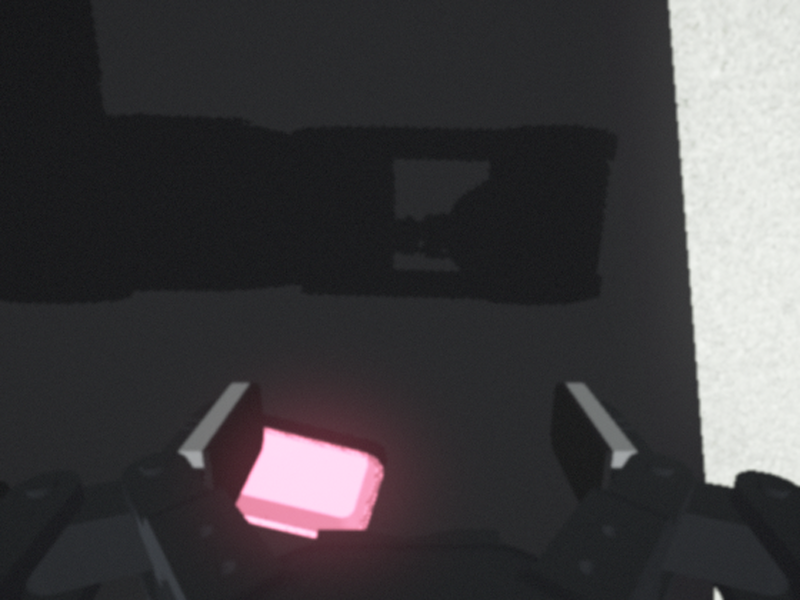

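Nothing moved: the row format was refused. The picture shows only the pink tray at (310,480). I'll retry with no empty row.

```bash
python3 -m creep '[{"x":-36,"y":-44.7,"hand":60},{"x":-36,"y":-44.7},{"x":-36,"y":-44.7},{"x":-36,"y":-44.7},{"x":-36,"y":-44.7},{"x":-36,"y":-44.7},{"x":-36,"y":-44.7},{"x":-36,"y":-44.7},{"x":-36,"y":-44.7},{"x":-36,"y":-44.7},{"x":-36,"y":-44.7},{"x":-36,"y":-44.7},{"x":-36,"y":-44.7},{"x":-36,"y":-44.7},{"x":-36,"y":-44.7,"rz":-0.145},{"x":0}]' 60
```

```text
schema error: expected keys x, y, z, rx, ry, rz, hand
```

```bash
python3 -m creep '[{"x":-36,"y":-44.7,"z":0,"rx":0,"ry":0,"rz":0,"hand":60},{"x":-36,"y":-44.7,"z":0,"rx":0,"ry":0,"rz":0,"hand":60},{"x":-36,"y":-44.7,"z":0,"rx":0,"ry":0,"rz":0,"hand":60},{"x":-36,"y":-44.7,"z":0,"rx":0,"ry":0,"rz":0,"hand":60},{"x":-36,"y":-44.7,"z":0,"rx":0,"ry":0,"rz":0,"hand":60},{"x":-36,"y":-44.7,"z":0,"rx":0,"ry":0,"rz":0,"hand":60},{"x":-36,"y":-44.7,"z":0,"rx":0,"ry":0,"rz":0,"hand":60},{"x":-36,"y":-44.7,"z":0,"rx":0,"ry":0,"rz":0,"hand":60},{"x":-36,"y":-44.7,"z":0,"rx":0,"ry":0,"rz":0,"hand":60},{"x":-36,"y":-44.7,"z":0,"rx":0,"ry":0,"rz":0,"hand":60},{"x":-36,"y":-44.7,"z":0,"rx":0,"ry":0,"rz":0,"hand":60},{"x":-36,"y":-44.7,"z":0,"rx":0,"ry":0,"rz":0,"hand":60},{"x":-36,"y":-44.7,"z":0,"rx":0,"ry":0,"rz":0,"hand":60},{"x":-36,"y":-44.7,"z":0,"rx":0,"ry":0,"rz":0,"hand":60},{"x":-36,"y":-44.7,"z":0,"rx":0,"ry":0,"rz":-0.145,"hand":60},{"x":0,"y":0,"z":0,"rx":0,"ry":0,"rz":0,"hand":60}]' 60
python3 - <<'E'
from h import *
np.set_printoptions(suppress=True)
s=sense();w=cal('wrist');im=save('wrist','w1');np.savez('w1.npz',K=w[0],R=w[1],t=w[2])
print(s['eef_pos'],s['tcp_rot'],s['clock'])
for P in [(518,-114,78),(509,-232,78)]:
    q=w[0]@(w[1]@np.array(P)+w[2]);print(q[:2]/q[2])
cv2.imwrite('pics/e.png',cv2.resize(im[:,:,::-1],(800,600),interpolation=cv2.INTER_CUBIC))
E
```

```text
clock: 2.15
eef_pos: [516.1, -172.1, 230.9]
tcp_rot: [-3.141, 0.0, 3.053]
contact_force: [-0.5, -0.0, 0.4]
opening: 0.702
grasp_force: 0.0
[ 516.1072578  -172.05046626  230.90967878] [-3.14088059  0.00049465  3.05250589] 2.15
[351.28712553 191.67479527]
[217.11799981 193.31850742]
```

View pics/e.png

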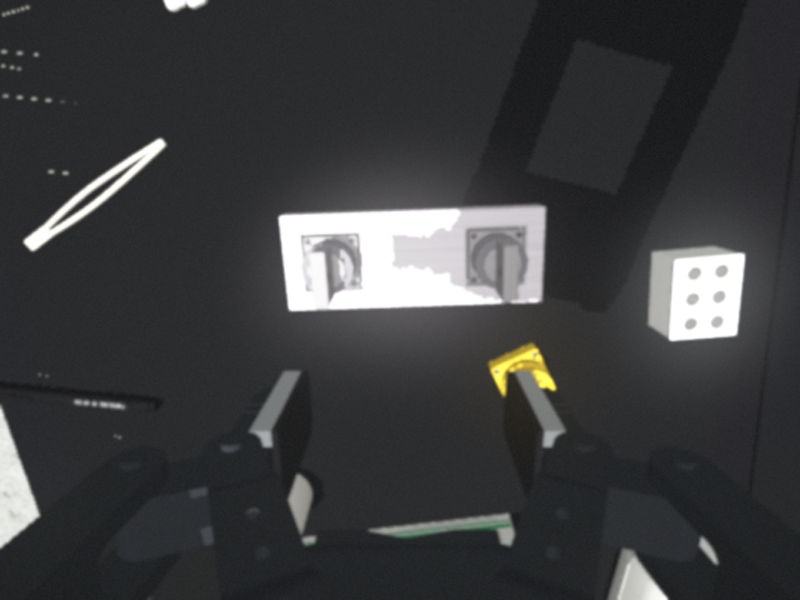

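Wrist view: block with couplings at (319,275) and (511,268), yellow decoy at (522,368). Tongues run across the block, near vertical in the image. I'll triangulate the tongue tops and foot corners.

```bash
python3 - <<'E'
from h import *
z=np.load('w1.npz');w=(z['K'],z['R'],z['t']);s=cal('scene');t=cal('top')
for n,a,b,c in [('L',(353,247.6),(355.2,196.7),(511,268)),('R',(384.4,280.4),(396.2,201),(320,271))]:
    c=np.array(c)*.7
    print(n,tri([(s,a),(t,b),(w,c)]).round(1),tri([(s,a),(w,c)]).round(1),tri([(t,b),(w,c)]).round(1),onz(w,c,78).round(1))
im=cv2.imread('pics/w1_full.png')
cv2.imwrite('pics/f.png',cv2.resize(im[140:220,190:390],(800,320),interpolation=cv2.INTER_CUBIC))
E
```

```text
L [ 516.9 -112.    78.8] [ 517.  -109.    74.6] [ 515.4 -111.8   90.5] [ 514.8 -108.3   78. ]
R [ 509.1 -229.8   75.4] [ 509.6 -228.2   73.1] [ 507.8 -228.2   79.7] [ 506.3 -225.5   78. ]
```

View pics/f.png

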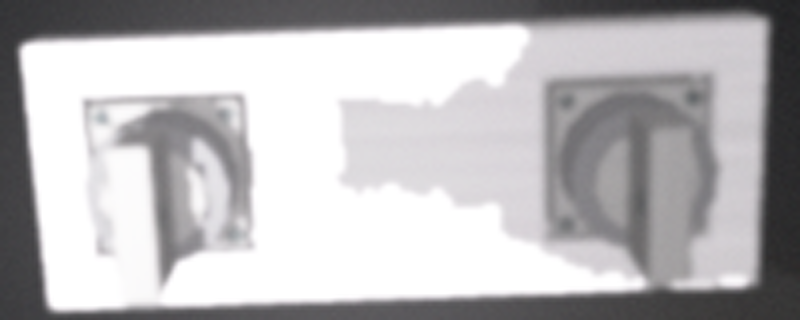

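```bash
python3 - <<'E'
from h import *
z=np.load('w1.npz');w=(z['K'],z['R'],z['t']);s=cal('scene');t=cal('top')
for n,a,b,c in [('L',(353,247.6),(355.2,196.7),(357.8,191.5)),('R',(384.4,280.4),(396.2,201),(223.3,195.5))]:
    print(n,tri([(s,a),(t,b),(w,c)]).round(1),tri([(s,a),(w,c)]).round(1),tri([(t,b),(w,c)]).round(1),onz(w,c,78).round(1))
# tongue dirs from wrist edges, foot centres
for q in [((671,128),(669,283)),((130,148),(141,300))]:
    P=[onz(w,(190+u/4,140+v/4),78) for u,v in q];d=P[1]-P[0];print(np.linalg.norm(d),np.degrees(np.arctan2(d[1],d[0])))
for q in [((545,80),(712,75),(550,240)),((85,98),(242,95),(100,248),(252,245))]:
    print(np.array([onz(w,(190+u/4,140+v/4),20) for u,v in q]).round(1).tolist())
for q in [(22,42),(768,14),(755,288),(50,310)]: print(onz(w,(190+q[0]/4,140+q[1]/4),20).round(1))
E
```

```text
L [ 518.2 -111.9   78.4] [ 520.6 -107.4   71.1] [ 516.6 -111.8   92.8] [ 518.4 -108.3   78. ]
R [ 511.  -230.1   75.2] [ 513.2 -228.4   71.6] [ 506.2 -223.   105. ] [ 511.4 -226.8   78. ]
35.02951949074264 -2.3926767119973387
34.59428885698265 -3.924671402649023
[[496.8, -128.2, 20.0], [499.3, -85.5, 20.0], [539.3, -129.2, 20.0]]
[[490.9, -246.6, 20.0], [493.7, -206.2, 20.0], [530.8, -248.6, 20.0], [533.6, -208.2, 20.0]]
[ 475.3 -260.5   20. ]
[485.1 -71.   20. ]
[557.4 -75.1  20. ]
[ 546.8 -264.5   20. ]
```

```bash
python3 -m creep '[{"x":1.8,"y":31.5,"z":0,"rx":0,"ry":0,"rz":-0.037,"hand":50},{"x":1.8,"y":31.5,"z":0,"rx":0,"ry":0,"rz":0,"hand":50},{"x":0,"y":0,"z":40,"rx":0,"ry":0,"rz":0,"hand":50},{"x":0,"y":0,"z":40,"rx":0,"ry":0,"rz":0,"hand":50},{"x":0,"y":0,"z":30,"rx":0,"ry":0,"rz":0,"hand":50},{"x":0,"y":0,"z":0,"rx":0,"ry":0,"rz":0,"hand":50}]' 40
python3 - <<'E'
from h import *
s=sense();w=cal('wrist');im=save('wrist','w2');np.savez('w2.npz',K=w[0],R=w[1],t=w[2])
print(s['eef_pos'],s['tcp_rot'],s['clock'])
cv2.imwrite('pics/g.png',cv2.resize(im[150:400,100:433][:,:,::-1],(800,600),interpolation=cv2.INTER_CUBIC))
E
```

```text
clock: 2.95
eef_pos: [513.3, -104.2, 119.5]
tcp_rot: [3.141, -0.005, 3.091]
contact_force: [0.1, 0.7, 0.9]
opening: 0.585
grasp_force: 0.0
[ 513.31369615 -104.24733997  119.54604715] [ 3.14065373 -0.00497599  3.09095789] 2.95
```

View pics/g.png

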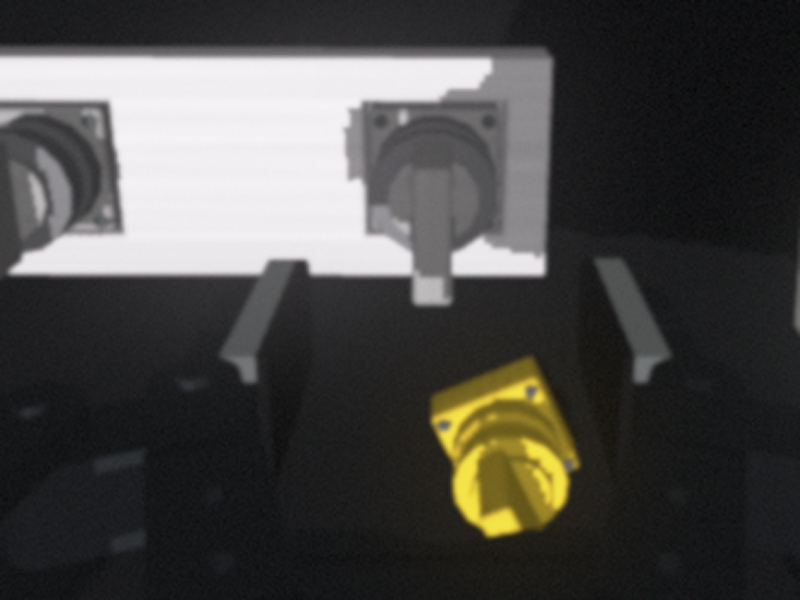

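Close view: the tongue top spans crop x 413–452, y 168–302, parallel to the tool's x axis and between the fingers. The yellow decoy lies beyond, clear of the jaws.

```bash
python3 - <<'E'
from h import *
A=[]
for f in('w1','w2'):
    z=np.load(f+'.npz');A.append((z['K'],z['R'],z['t']))
p2=(100+432.5/2.402,150+235/2.4)
print(tri([(A[0],(357.8,191.5)),(A[1],p2)]).round(1),[onz(A[1],p2,h).round(1) for h in(75,78,81)])
s=sense();e=s['eef_pos'];y=s['tcp_rot'][2];ux=np.array([np.cos(y),np.sin(y)]);uy=np.array([np.sin(y),-np.cos(y)])
d=onz(A[1],p2,78)[:2]-e[:2];print('tool x,y',ux@d,uy@d)
# width-based height check: 10 mm top thickness
for (u,v) in [((413,235),(452,235)),((432,168),(432,302))]:
    P=[onz(A[1],(100+a/2.402,150+b/2.4),78) for a,b in(u,v)];print(np.linalg.norm(P[0]-P[1]))
E
```

```text
[ 519.2 -107.6   73.3] [array([ 518.2, -107.7,   75. ]), array([ 516.9, -107.6,   78. ]), array([ 515.7, -107.5,   81. ])]
tool x,y -2.4212126631523825 -2.8130729649846162
9.336913486034385
34.48416416960536
```

```bash
python3 -m creep '[{"x":-3.5,"y":-3,"z":0,"rx":0,"ry":0,"rz":0,"hand":50},{"x":0,"y":0,"z":25,"rx":0,"ry":0,"rz":0,"hand":40},{"x":0,"y":0,"z":25,"rx":0,"ry":0,"rz":0,"hand":40},{"x":0,"y":0,"z":13,"rx":0,"ry":0,"rz":0,"hand":40},{"x":0,"y":0,"z":0,"rx":0,"ry":0,"rz":0,"hand":40}]' 40
```

```text
clock: 3.62
eef_pos: [519.1, -109.0, 58.4]
tcp_rot: [3.142, -0.0, 3.091]
contact_force: [-0.2, -0.1, 0.2]
opening: 0.469
grasp_force: 0.0
```

```bash
python3 -m creep '[{"x":0,"y":0,"z":0,"rx":0,"ry":0,"rz":0,"hand":20},{"x":0,"y":0,"z":0,"rx":0,"ry":0,"rz":0,"hand":0},{"x":0,"y":0,"z":0,"rx":0,"ry":0,"rz":0,"hand":0},{"x":0,"y":0,"z":0,"rx":0,"ry":0,"rz":0,"hand":0},{"x":0,"y":0,"z":0,"rx":0,"ry":0,"rz":0,"hand":0},{"x":0,"y":0,"z":0,"rx":0,"ry":0,"rz":0,"hand":0}]' 40; python3 -c "
from rig import *
print(sense()['wrist_torque'],sense()['tcp_rot'],sense()['opening']*85.4)"
```

```text
clock: 4.38
eef_pos: [519.8, -108.9, 59.1]
tcp_rot: [-3.142, 0.001, 3.091]
contact_force: [-0.7, 1.6, 7.2]
opening: 0.105
grasp_force: 46.0
[ 0.19578838 -0.03299818 -0.02320547] [-3.14151631e+00  1.45837601e-03  3.09080708e+00] 8.955145620571036
```

Gripped at about 9 mm. Now rock anticlockwise (−rz).

```bash
python3 -m creep '[{"x":0,"y":0,"z":0,"rx":0,"ry":0,"rz":-0.13,"hand":0},{"x":0,"y":0,"z":0,"rx":0,"ry":0,"rz":-0.13,"hand":0},{"x":0,"y":0,"z":0,"rx":0,"ry":0,"rz":0,"hand":0},{"x":0,"y":0,"z":0,"rx":0,"ry":0,"rz":0,"hand":0}]' 40; python3 -c "
from rig import *
print(sense()['wrist_torque'],sense()['tcp_rot'])"
```

```text
clock: 4.88
eef_pos: [519.8, -108.8, 59.1]
tcp_rot: [-3.141, 0.002, -2.932]
contact_force: [-0.3, 2.1, 7.8]
opening: 0.1
grasp_force: 46.0
[ 0.36937518  0.00697351 -0.04148707] [-3.14125545e+00  1.51320813e-03 -2.93241809e+00]
```

```bash
python3 -m creep '[{"x":0,"y":0,"z":0,"rx":0,"ry":0,"rz":0.13,"hand":0},{"x":0,"y":0,"z":0,"rx":0,"ry":0,"rz":0.13,"hand":0},{"x":0,"y":0,"z":0,"rx":0,"ry":0,"rz":0.13,"hand":0},{"x":0,"y":0,"z":0,"rx":0,"ry":0,"rz":0.13,"hand":0},{"x":0,"y":0,"z":0,"rx":0,"ry":0,"rz":0,"hand":0},{"x":0,"y":0,"z":0,"rx":0,"ry":0,"rz":0,"hand":0}]' 40; python3 -c "
from rig import *
print(sense()['wrist_torque'],sense()['tcp_rot'])"
```

```text
clock: 5.62
eef_pos: [519.7, -109.0, 59.1]
tcp_rot: [3.141, 0.001, 2.831]
contact_force: [-0.2, 0.9, 7.4]
opening: 0.106
grasp_force: 46.0
[0.09771655 0.09473589 0.01015194] [3.14137647e+00 1.41099594e-03 2.83077926e+00]
```

Torque stayed under 0.03 N m across ±15° (a sound one would give about 0.3), so this one feels worn. I'll let go at −15° and look, to confirm it stays.

```bash
python3 -m creep '[{"x":0,"y":0,"z":0,"rx":0,"ry":0,"rz":0,"hand":40},{"x":0,"y":0,"z":0,"rx":0,"ry":0,"rz":0,"hand":40},{"x":0,"y":0,"z":0,"rx":0,"ry":0,"rz":0,"hand":40},{"x":0,"y":0,"z":0,"rx":0,"ry":0,"rz":0,"hand":40}]' 40
python3 - <<'E'
from h import *
im=save('wrist','w3')
cv2.imwrite('pics/i.png',cv2.resize(im[150:400,100:433][:,:,::-1],(800,600),interpolation=cv2.INTER_CUBIC))
E
```

```text
clock: 6.12
eef_pos: [519.0, -109.0, 58.2]
tcp_rot: [-3.142, -0.0, 2.831]
contact_force: [0.5, -0.1, 0.2]
opening: 0.469
grasp_force: 0.0
```

View pics/i.png

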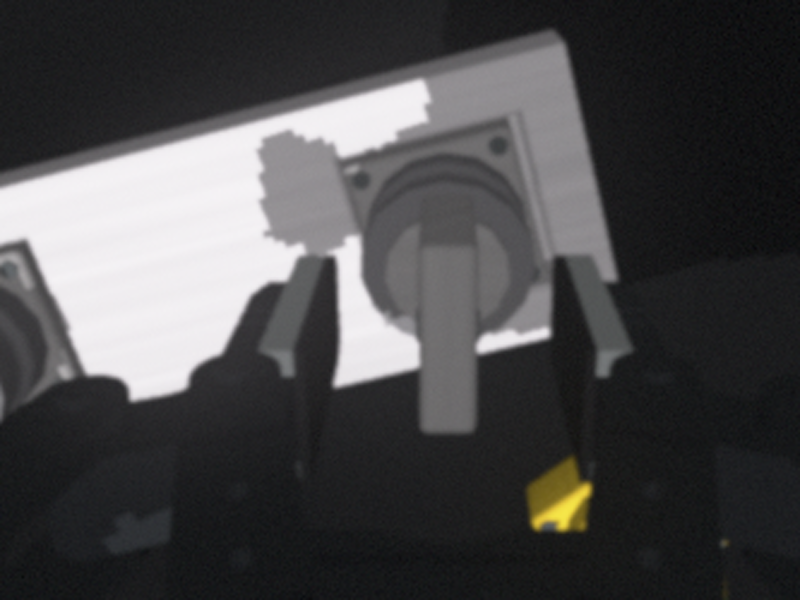

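It stays turned when let go, so this one is worn. The tongue is centred between the pads (crop x 420–478). Regrip firmly and lift.

```bash
python3 -m creep '[{"x":0,"y":0,"z":2.5,"rx":0,"ry":0,"rz":0,"hand":20},{"x":0,"y":0,"z":0,"rx":0,"ry":0,"rz":0,"hand":0},{"x":0,"y":0,"z":0,"rx":0,"ry":0,"rz":0,"hand":0},{"x":0,"y":0,"z":0,"rx":0,"ry":0,"rz":0,"hand":0},{"x":0,"y":0,"z":0,"rx":0,"ry":0,"rz":0,"hand":0},{"x":0,"y":0,"z":-6,"rx":0,"ry":0,"rz":0,"hand":0},{"x":0,"y":0,"z":-8,"rx":0,"ry":0,"rz":0,"hand":0},{"x":0,"y":0,"z":-10,"rx":0,"ry":0,"rz":0,"hand":0},{"x":0,"y":0,"z":-36,"rx":0,"ry":0,"rz":0,"hand":0},{"x":0,"y":0,"z":-50,"rx":0,"ry":0,"rz":0,"hand":0},{"x":0,"y":0,"z":0,"rx":0,"ry":0,"rz":0,"hand":0}]' 90
python3 - <<'E'
from h import *
s=sense();e=s['eef_pos'];y=s['tcp_rot'][2]
d=np.array([502,224.5])-e[:2]
print(d,np.cos(y)*d[0]+np.sin(y)*d[1],np.sin(y)*d[0]-np.cos(y)*d[1])
E
```

```text
clock: 7.55
eef_pos: [521.8, -109.5, 170.1]
tcp_rot: [3.141, 0.008, 2.831]
contact_force: [0.4, 0.6, -2.5]
opening: 0.091
grasp_force: 88.1
[-19.75553275 334.02466601] 120.94843210316891 311.98435112717465
```

```bash
python3 -m creep '[{"x":10,"y":26,"z":0,"rx":0,"ry":0,"rz":0,"hand":0},{"x":17,"y":44,"z":0,"rx":0,"ry":0,"rz":0,"hand":0},{"x":17,"y":44,"z":0,"rx":0,"ry":0,"rz":0,"hand":0},{"x":17,"y":44,"z":0,"rx":0,"ry":0,"rz":0,"hand":0},{"x":17,"y":44,"z":0,"rx":0,"ry":0,"rz":0,"hand":0},{"x":17,"y":44,"z":0,"rx":0,"ry":0,"rz":0,"hand":0},{"x":16,"y":40,"z":0,"rx":0,"ry":0,"rz":0,"hand":0},{"x":10,"y":26,"z":0,"rx":0,"ry":0,"rz":0,"hand":0},{"x":0,"y":0,"z":0,"rx":0,"ry":0,"rz":0.14,"hand":0},{"x":0,"y":0,"z":0,"rx":0,"ry":0,"rz":0.14,"hand":0},{"x":0,"y":0,"z":0,"rx":0,"ry":0,"rz":0,"hand":0}]'
python3 - <<'E'
from h import *
w=cal('wrist');im=save('wrist','w4');np.savez('w4.npz',K=w[0],R=w[1],t=w[2])
q=w[0]@(w[1]@np.array([502,224.5,3])+w[2]);print(q[:2]/q[2]/.7)
e=sense()['eef_pos'];q=w[0]@(w[1]@np.array([e[0],e[1],3])+w[2]);print(q[:2]/q[2]/.7)
cv2.imwrite('pics/j.png',cv2.resize(im[:,:,::-1],(800,600),interpolation=cv2.INTER_CUBIC))
E
```

```text
clock: 8.93
eef_pos: [498.7, 225.0, 165.0]
tcp_rot: [-3.14, -0.001, 2.552]
contact_force: [-0.3, -0.9, -1.8]
opening: 0.091
grasp_force: 88.3
[410.25960683 280.18077934]
[408.00070767 275.75586747]
```

View pics/j.png

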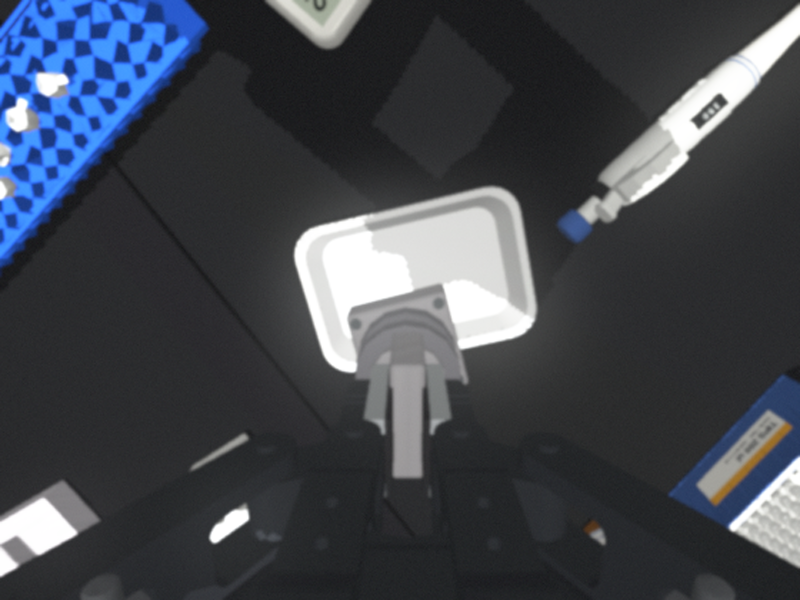

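Wrist view: coupling held upright and foot aligned with the tray. The tray floor centre is about (421,277), against TCP nadir (408,276), so I shift about 6 mm along tool +y and lower.

```bash
python3 -m creep '[{"x":-2,"y":6,"z":0,"rx":0,"ry":0,"rz":0,"hand":0},{"x":0,"y":0,"z":40,"rx":0,"ry":0,"rz":0,"hand":0},{"x":0,"y":0,"z":35,"rx":0,"ry":0,"rz":0,"hand":0},{"x":0,"y":0,"z":18,"rx":0,"ry":0,"rz":0,"hand":0},{"x":0,"y":0,"z":6,"rx":0,"ry":0,"rz":0,"hand":0},{"x":0,"y":0,"z":3,"rx":0,"ry":0,"rz":0,"hand":0},{"x":0,"y":0,"z":0,"rx":0,"ry":0,"rz":0,"hand":0}]'
```

```text
clock: 9.85
eef_pos: [504.9, 229.3, 64.6]
tcp_rot: [3.14, 0.001, 2.551]
contact_force: [0.2, -0.8, -2.2]
opening: 0.091
grasp_force: 88.2
```

```bash
python3 -m creep '[{"x":0,"y":0,"z":4,"rx":0,"ry":0,"rz":0,"hand":0},{"x":0,"y":0,"z":2,"rx":0,"ry":0,"rz":0,"hand":0},{"x":0,"y":0,"z":0,"rx":0,"ry":0,"rz":0,"hand":0}]'
```

```text
clock: 10.22
eef_pos: [504.2, 229.0, 57.8]
tcp_rot: [-3.142, -0.0, 2.551]
contact_force: [0.0, -0.2, -1.8]
opening: 0.091
grasp_force: 88.2
```

```bash
python3 -m creep '[{"x":0,"y":0,"z":1.5,"rx":0,"ry":0,"rz":0,"hand":0},{"x":0,"y":0,"z":0,"rx":0,"ry":0,"rz":0,"hand":0}]'
```

```text
clock: 10.48
eef_pos: [504.2, 229.0, 56.2]
tcp_rot: [-3.141, -0.0, 2.551]
contact_force: [0.4, 0.2, -2.0]
opening: 0.096
grasp_force: 88.2
```

```bash
python3 -m creep '[{"x":0,"y":0,"z":1,"rx":0,"ry":0,"rz":0,"hand":0},{"x":0,"y":0,"z":0,"rx":0,"ry":0,"rz":0,"hand":0}]'
```

```text
clock: 10.72
eef_pos: [504.2, 229.0, 55.2]
tcp_rot: [-3.141, -0.0, 2.551]
contact_force: [-0.3, 0.1, -1.3]
opening: 0.093
grasp_force: 88.2
```

```bash
python3 -m creep '[{"x":0,"y":0,"z":1,"rx":0,"ry":0,"rz":0,"hand":0},{"x":0,"y":0,"z":0,"rx":0,"ry":0,"rz":0,"hand":0}]'
```

```text
clock: 10.98
eef_pos: [504.2, 228.9, 54.2]
tcp_rot: [-3.141, -0.0, 2.551]
contact_force: [-0.4, -0.2, -1.7]
opening: 0.094
grasp_force: 88.2
```

```bash
python3 -m creep '[{"x":0,"y":0,"z":1,"rx":0,"ry":0,"rz":0,"hand":0},{"x":0,"y":0,"z":0,"rx":0,"ry":0,"rz":0,"hand":0}]'
```

```text
clock: 11.22
eef_pos: [504.2, 229.0, 53.2]
tcp_rot: [-3.141, -0.0, 2.551]
contact_force: [0.5, -0.3, -1.8]
opening: 0.098
grasp_force: 88.2
```

```bash
python3 -m creep '[{"x":0,"y":0,"z":1,"rx":0,"ry":0,"rz":0,"hand":0},{"x":0,"y":0,"z":0,"rx":0,"ry":0,"rz":0,"hand":0}]'
```

```text
clock: 11.48
eef_pos: [504.2, 229.0, 52.2]
tcp_rot: [-3.141, -0.0, 2.551]
contact_force: [-0.1, -0.1, -2.1]
opening: 0.093
grasp_force: 88.2
```

```bash
python3 -m creep '[{"x":0,"y":0,"z":1,"rx":0,"ry":0,"rz":0,"hand":0},{"x":0,"y":0,"z":0,"rx":0,"ry":0,"rz":0,"hand":0}]'
```

```text
clock: 11.72
eef_pos: [504.3, 229.0, 51.6]
tcp_rot: [3.142, 0.0, 2.551]
contact_force: [-1.9, -0.5, 3.4]
opening: 0.096
grasp_force: 89.3
```

Contact at z = 51.6. Release, retreat straight up, then look.

```bash
python3 -m creep '[{"x":0,"y":0,"z":0,"rx":0,"ry":0,"rz":0,"hand":30},{"x":0,"y":0,"z":0,"rx":0,"ry":0,"rz":0,"hand":40},{"x":0,"y":0,"z":0,"rx":0,"ry":0,"rz":0,"hand":40},{"x":0,"y":0,"z":-20,"rx":0,"ry":0,"rz":0,"hand":40},{"x":0,"y":0,"z":-40,"rx":0,"ry":0,"rz":0,"hand":40},{"x":0,"y":0,"z":-60,"rx":0,"ry":0,"rz":0,"hand":40},{"x":60,"y":0,"z":-10,"rx":0,"ry":0,"rz":0,"hand":40},{"x":60,"y":0,"z":0,"rx":0,"ry":0,"rz":0,"hand":40},{"x":0,"y":0,"z":0,"rx":0,"ry":0,"rz":0,"hand":40}]'
python3 - <<'E'
from h import *
a=save('scene','s5');b=save('top','t5');w=save('wrist','w5')
C=np.zeros((600,800,3),np.uint8)
C[:300,:400]=cv2.resize(a[160:235,235:335],(400,300),interpolation=cv2.INTER_CUBIC)
C[:300,400:]=cv2.resize(b[172:247,190:290],(400,300),interpolation=cv2.INTER_CUBIC)
C[300:,:400]=cv2.resize(a[240:315,320:420],(400,300),interpolation=cv2.INTER_CUBIC)
C[300:,400:]=cv2.resize(w,(400,300),interpolation=cv2.INTER_AREA)
cv2.imwrite('pics/k.png',C[:,:,::-1])
E
```

```text
clock: 12.85
eef_pos: [401.7, 297.2, 181.5]
tcp_rot: [-3.141, -0.001, 2.554]
contact_force: [1.6, 0.6, -0.2]
opening: 0.467
grasp_force: 0.0
```

View pics/k.png

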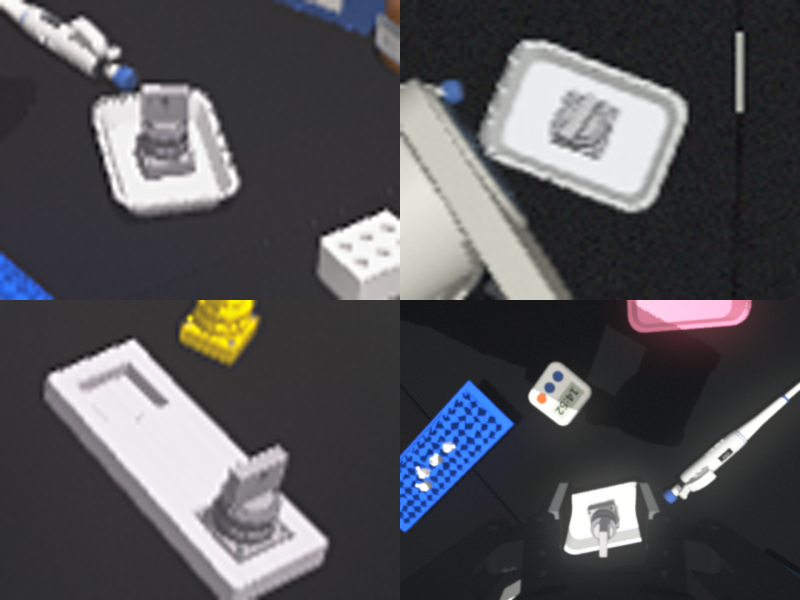

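The coupling stands upright near the tray's centre (top-crop (583,123)). The sound coupling is still seated in the block and the gripper is clear, so I'm handing in.

```bash
python3 -c "
from rig import *
print(sign_off())"
```

```text
the job is handed in; nothing more can be done
None
```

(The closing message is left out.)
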